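# Line up the dye jars from pale to dark

### The arm

A 6-joint arm with a two-finger parallel gripper is mounted at the origin on the work surface. World frame = base frame: x ahead of the robot, y to its left, z up, the work surface at z = 0. Lengths are in m, angles in degrees, forces in N, time in s.
With the tool pointing down it reaches from about 0.35 to 0.875 m from the base axis. Payload 4.2 kg.
Tool frame: the origin (TCP) lies midway between the tips of the shut fingers; the grasp point (between the pads) lies 19 mm behind it; z points along the fingers, y is the line along which they close (so a half turn about z gives the same grasp; the last joint's range is limited). The gripper opens to 87 mm and grips with 3 to 60 N. Pads are 19 mm wide; open, the fingers measure 117 mm over their backs; the gripper's body (75 mm by 190 mm) begins 51 mm behind the grasp point.
Start: joints at [-57.319, 22.042, 0.453, 0, -68.411, -14.817], TCP at [0.192, -0.595, 0.223] pointing down, gripper open.
Joint ranges: [-179.83, 179.83], [-69.29, 118.12], [-61.27, 80.66], [-181.25, 117.63], [-171.15, -9.14], [-177.46, 177.46]. Speed limits (degrees/s): [159.86, 159.86, 180, 180, 180, 180].

### API

Orientations are given as [roll, pitch, yaw] about the fixed x, y, z axes, in that order (R = Rz(yaw) Ry(pitch) Rx(roll)).
In Python, from workcell import env gives the robot as it stands. The module is installed in compiled form; this text tells all that it offers. Calls block until the motion is done:
- env.goto(position, orientation): joint-space move of the TCP to a pose.
- env.move_straight(position, rotation=None, rate=0.15, force_limit=None): straight line of the TCP; rotation=None keeps the orientation; rate is the mean speed in m/s. With force_limit (N) it stops when the force on the tool has changed by that much, and returns True; else False.
- env.set_joints(angles): joint-space move.
- env.gripper_to(opening, grasp_force=None): opening from 0.0 (shut) to 1.0 (fully open); grasp_force is the grip in N (None keeps the last); returns when the fingers have stopped.
- env.dwell(seconds).
- env.inverse_kinematics(position, orientation): joint angles nearest the present ones, or None.
- env.read_state(): the state.
- env.grab_frame(name): name is "scene" or "top" or "wrist"; returns a dict with "image" (400x640x3 uint8, blue, green, red), "fx", "fy", "cx", "cy" (pixels), "position" and "orientation" of the camera in the world. Camera axes: x right, y up, looking along -z (the intrinsics and any distortion apply to the point x, -y, -z); pixel columns grow to the right and rows downward; lengths in m; the calibration is good to about 2 mm. A picture is of the moment at which its call begins. There is no depth.
A pose or a line that the arm cannot do raises env.Unreachable and nothing moves.
- env.close_job(): hands the job in; it is judged then, once.
Trained networks look in a picture, given as the dict that the camera call returned (one of the last four; its "shot" number tells which), for a name from the list of things; names that differ only in an ending like _2 or _b are one class to them, and where a whole thing is asked for, a point or a joint stands for the part that bears it (a point fixed in the world has none). Each returns a list of dicts, best first, with "score" (0 to 1); they miss things now and then, are a little off and sometimes report something else, mostly with a low value. They report only what shows in the picture. A call takes as long as a camera call.
- env.search_frame(picture, thing): "xyz" ([x, y, z] in m, in world coordinates, good to about 4 mm: the middle of the surface that is visible of it).
- env.trace(picture, thing): "mask" (400x640 bool, what is visible of it).
The state is a dict: "clock": time; "joint_positions": joint angles; "qvel": joint speeds; "joint_torque": joint torques, N m; "position": TCP position; "tool_rot": TCP orientation; "force": force on the tool from outside, world axes, zero at the start; "wrist_torque": the same for the moment, N m; "opening": opening from 0.0 (shut) to 1.0 (fully open); "finger_force": force on a finger pad.
Only numpy, scipy, OpenCV 4.12 (cv2) and the standard library are available. Lean on these libraries where they do the work, as an engineer would, in place of code of your own. Each camera call takes 0.05 s, during which the arm holds its last target. There are 200 camera calls.

### The job

Line up the four glazed dye jars on the board by shade, from palest to darkest: the palest on the cork rest with one dot, then on up to the darkest on the rest with four dots. Stand each jar upright, wholly on its own cork rest, and set it down rather than dropping it. Leave the blue bowl and the hammer where they are.

Things in the scene. Friction and masses are not known exactly. Their poses are not given: they have to be found in the camera images.
- jar_cream_mid (a point): Closed upright cylindrical jar glazed pale cream all over, lid too (a thin wooden joint line under the lid). 48 mm in diameter, 64 mm tall, about 0.18 kg, standing loose. The point is its centre, on its axis 32 mm above its underside; z points up the jar, out of its lid.
- jar_yellow_mid (a point): Closed upright cylindrical jar glazed golden yellow all over, lid too (a thin wooden joint line under the lid). 48 mm in diameter, 64 mm tall, about 0.18 kg, standing loose. The point is its centre, on its axis 32 mm above its underside; z points up the jar, out of its lid.
- jar_rust_mid (a point): Closed upright cylindrical jar glazed rust (brick orange-red) all over, lid too (a thin wooden joint line under the lid). 48 mm in diameter, 64 mm tall, about 0.18 kg, standing loose. The point is its centre, on its axis 32 mm above its underside; z points up the jar, out of its lid.
- jar_maroon_mid (a point): Closed upright cylindrical jar glazed very dark maroon all over, lid too (a thin wooden joint line under the lid). 48 mm in diameter, 64 mm tall, about 0.18 kg, standing loose. The point is its centre, on its axis 32 mm above its underside; z points up the jar, out of its lid.
- rest1: Light round cork rest, 70 mm in diameter and 3 mm thick, fixed on a dark wooden board (board 12 mm thick, 330 x 107 mm) with one dot in off-white (11 mm each) on the board beside it. One of four in a straight row, centres 80 mm apart, in the order one to four dots. Origin: centre of its underside (12 mm above the table); its top is 3 mm higher. z is up; x is level and square to the row, the dots lie 48 mm to -x; y runs along the row, towards the one-dot end.
- rest2: Light round cork rest, 70 mm in diameter and 3 mm thick, fixed on a dark wooden board (board 12 mm thick, 330 x 107 mm) with two dots in off-white (11 mm each) on the board beside it. One of four in a straight row, centres 80 mm apart, in the order one to four dots. Origin: centre of its underside (12 mm above the table); its top is 3 mm higher. z is up; x is level and square to the row, the dots lie 48 mm to -x; y runs along the row, towards the one-dot end.
- rest3: Light round cork rest, 70 mm in diameter and 3 mm thick, fixed on a dark wooden board (board 12 mm thick, 330 x 107 mm) with three dots in off-white (11 mm each) on the board beside it. One of four in a straight row, centres 80 mm apart, in the order one to four dots. Origin: centre of its underside (12 mm above the table); its top is 3 mm higher. z is up; x is level and square to the row, the dots lie 48 mm to -x; y runs along the row, towards the one-dot end.
- rest4: Light round cork rest, 70 mm in diameter and 3 mm thick, fixed on a dark wooden board (board 12 mm thick, 330 x 107 mm) with four dots in off-white (11 mm each) on the board beside it. One of four in a straight row, centres 80 mm apart, in the order one to four dots. Origin: centre of its underside (12 mm above the table); its top is 3 mm higher. z is up; x is level and square to the row, the dots lie 48 mm to -x; y runs along the row, towards the one-dot end.
- bowl: Small blue ceramic bowl, 72 mm across, 32 mm tall, standing loose near the jars; not part of the job. Origin: centre of its underside.
- hammer: Hammer with a blue handle and steel head, about 220 mm long, lying loose beyond the jars; not part of the job. Origin: under the middle of its length, on the table; x points from handle to head.

How it is judged (in metres and radians):
At the end, for the whole second after the job is handed in: Cream on the one-dot rest, yellow on two dots, rust on three, maroon on four: each jar's centre within 12 mm (level distance) of its rest's centre, upright within 0.1 rad, standing on the cork (its centre 30 to 40 mm above the rest's underside), released and at rest (horizontal distance between jar_cream_mid and rest1 below 0.012 m and angle between each of jar_cream_mid, jar_yellow_mid, jar_rust_mid, jar_maroon_mid's own z axis and vertical below 0.1 rad and z of jar_cream_mid in the frame of rest1 between 0.03 and 0.04 m and linear speed of each of jar_cream, jar_yellow, jar_rust, jar_maroon below 0.02 m/s and horizontal distance between jar_yellow_mid and rest2 below 0.012 m and z of jar_yellow_mid in the frame of rest2 between 0.03 and 0.04 m and horizontal distance between jar_rust_mid and rest3 below 0.012 m and z of jar_rust_mid in the frame of rest3 between 0.03 and 0.04 m and horizontal distance between jar_maroon_mid and rest4 below 0.012 m and z of jar_maroon_mid in the frame of rest4 between 0.03 and 0.04 m); the robot touches nothing.
It fails at once if a jar is let fall (moving faster than 0.7 m/s with no finger on it, as after a free fall of about 25 mm) ((linear speed of jar_cream above 0.7 m/s and contact force between the fingers and jar_cream below 0.05 N) or (linear speed of jar_yellow above 0.7 m/s and contact force between the fingers and jar_yellow below 0.05 N) or (linear speed of jar_rust above 0.7 m/s and contact force between the fingers and jar_rust below 0.05 N) or (linear speed of jar_maroon above 0.7 m/s and contact force between the fingers and jar_maroon below 0.05 N)).
It fails at once if the bowl is shifted more than 30 mm (distance of bowl from where it was at the start of the episode above 0.03 m).
It fails at once if the hammer is shifted more than 30 mm (distance of hammer from where it was at the start of the episode above 0.03 m).
It also fails if it takes over 112 s, if anything falls off the work surface, if the arm or the gripper's body presses on something with over 40 N, if the wrist force passes 120 N, or if a joint passes its speed limit or range.

## Working session

There is one attempt and no reset: what is moved stays moved. The work goes in short steps, each a Python script; the robot and the scene stay as the last script left them, time stands still between calls to the robot, and variables do not carry over. Pictures are saved under pics/ and viewed, at most 14 in all, crops included, and the job is handed in when it is done.

```bash
mkdir -p pics
python3 - <<'E'
from workcell import env
import cv2, numpy as np
s=env.read_state(); print(s['clock'],s['position'],s['tool_rot'],s['opening'])
for n in ['scene','top']:
    f=env.grab_frame(n); cv2.imwrite(f'pics/{n}0.png',f['image'])
    print(n,{k:f[k] for k in f if k!='image'})
    for t in ['jar_cream','jar_cream_mid','jar_yellow_mid','jar_rust_mid','jar_maroon_mid','rest1','rest2','rest3','rest4','bowl','hammer']:
        try: print(t,[(np.round(d['xyz'],3).tolist(),round(d['score'],2)) for d in env.search_frame(f,t)[:2]])
        except Exception as e: print(t,e)
print(env.read_state()['clock'])
E
```

```text
0.0 [ 0.19158127 -0.59426451  0.22143544] [ 1.79872366e+02 -5.89823392e-03 -1.62142269e+02] 0.9989512252795867
scene {'fx': 391.46248894514116, 'fy': 391.46248894514116, 'cx': 318.87446239753035, 'cy': 199.86450644721467, 'position': array([ 1.07523955, -0.53839925,  0.58269254]), 'orientation': array([54.96630878,  0.86100222, 46.32407887]), 'shot': 1}
jar_cream it knows: bowl, hammer, jar_cream_mid, jar_maroon_mid, jar_rust_mid, jar_yellow_mid, rest
jar_cream_mid [([0.459, -0.177, 0.046], 0.65), ([0.461, -0.281, 0.049], 0.51)]
jar_yellow_mid [([0.595, -0.156, 0.054], 0.78), ([0.343, -0.259, 0.023], 0.21)]
jar_rust_mid [([0.594, -0.285, 0.049], 0.57)]
jar_maroon_mid [([0.463, -0.282, 0.049], 0.65)]
rest1 [([0.578, 0.148, 0.015], 0.83), ([0.623, 0.083, 0.016], 0.82)]
rest2 [([0.578, 0.148, 0.015], 0.83), ([0.623, 0.083, 0.016], 0.82)]
rest3 [([0.578, 0.148, 0.015], 0.83), ([0.623, 0.083, 0.016], 0.82)]
rest4 [([0.578, 0.148, 0.015], 0.83), ([0.623, 0.083, 0.016], 0.82)]
bowl [([0.341, -0.258, 0.024], 0.66), ([0.582, 0.15, 0.017], 0.45)]
hammer [([0.737, -0.173, 0.024], 0.55), ([0.494
[... 279 characters left out ...]
cream it knows: bowl, hammer, jar_cream_mid, jar_maroon_mid, jar_rust_mid, jar_yellow_mid, rest
jar_cream_mid [([0.443, -0.168, 0.068], 0.71)]
jar_yellow_mid [([0.581, -0.143, 0.065], 0.71)]
jar_rust_mid [([0.578, -0.273, 0.062], 0.81), ([0.447, -0.168, 0.068], 0.43)]
jar_maroon_mid [([0.444, -0.273, 0.065], 0.87)]
rest1 [([0.489, 0.29, 0.011], 0.92), ([0.579, 0.156, 0.009], 0.83)]
rest2 [([0.489, 0.29, 0.011], 0.92), ([0.579, 0.156, 0.009], 0.83)]
rest3 [([0.489, 0.29, 0.011], 0.92), ([0.579, 0.156, 0.009], 0.83)]
rest4 [([0.489, 0.29, 0.011], 0.92), ([0.579, 0.156, 0.009], 0.83)]
bowl [([0.35, -0.269, 0.016], 0.66), ([0.579, -0.144, 0.06], 0.29)]
hammer [([0.724, -0.153, 0.025], 0.66)]
1.1
```

View pics/top0.png

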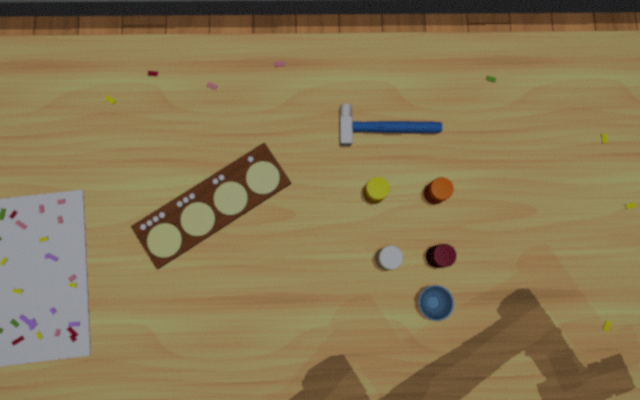

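View pics/scene0.png

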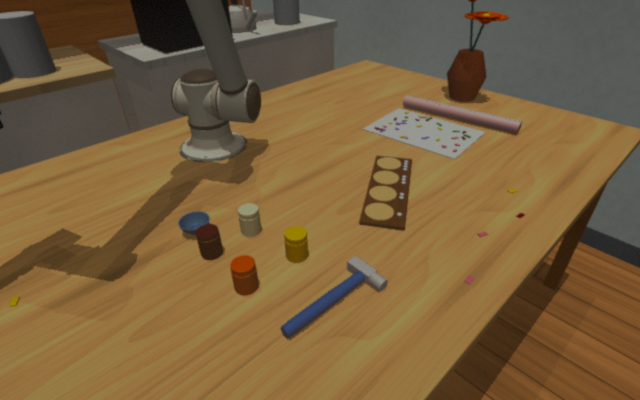

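The top view shows the one-dot rest at (263,177) and the four-dot rest at (165,240). The jars are cream (390,258), yellow (376,189), rust (440,190) and maroon (442,255), with the bowl at (436,303) below maroon and the hammer above. The scene view agrees. Next I'll fit cylinder silhouettes in both views.

```bash
cat > h.py <<'E'
from workcell import env
import cv2, numpy as np
from scipy.spatial.transform import Rotation as R
from scipy.optimize import least_squares
JARS=['cream','yellow','rust','maroon']
def proj(f,P):
    p=(np.atleast_2d(P)-f['position'])@R.from_euler('xyz',f['orientation'],degrees=True).as_matrix()
    return np.c_[f['cx']+f['fx']*p[:,0]/-p[:,2], f['cy']-f['fy']*p[:,1]/-p[:,2]]
def cyl(p,r,h):   # p = centre of underside
    a=np.linspace(0,2*np.pi,73); c=np.c_[r*np.cos(a),r*np.sin(a),0*a]
    return np.vstack([c,c+[0,0,h]])+p
def box(uv): return np.r_[uv.min(0),uv.max(0)]
def mbox(m):
    n,l,st,_=cv2.connectedComponentsWithStats(m.astype(np.uint8))
    x,y,w,h=st[1+st[1:,4].argmax(),:4]; return np.array([x,y,x+w,y+h])-0.  # edges, pixel centres at +.5
def fit(obs,p0,r,h):
    """obs: list of (frame, bbox); returns underside centre and residuals (px). Pixel i spans i-.5..i+.5"""
    fun=lambda p: np.concatenate([box(proj(f,cyl(p,r,h)))-(b-.5) for f,b in obs])
    s=least_squares(fun,p0,loss='soft_l1'); return s.x,fun(s.x)
E
python3 - <<'E'
from h import *
F=[env.grab_frame('scene'),env.grab_frame('top')]
def best(f,n,guess,r,h):
    g=(lambda b:(b[:2]+b[2:])/2)
    c=g(box(proj(f,cyl(guess,r,h))))
    bs=[mbox(d['mask']) for d in env.trace(f,n) if d['mask'].sum()>20]
    return min(bs,key=lambda b:np.linalg.norm(g(b)-c))
G=dict(cream=(.45,-.17),yellow=(.58,-.145),rust=(.578,-.275),maroon=(.447,-.275))
for j in JARS:
    g=np.r_[G[j],0.]
    x,e=fit([(f,best(f,f'jar_{j}_mid',g,.024,.064)) for f in F],g,.024,.064)
    print(j,x.round(4),e.round(1))
# rests: centres guessed along row
A,B=np.array([.579,.156]),None
tr=env.search_frame(F[1],'rest'); print([np.round(d['xyz'],3).tolist() for d in tr])
P=sorted([np.array(d['xyz']) for d in tr[:4]],key=lambda p:p[1]); rest=[]
for p in P:
    x,e=fit([(f,best(f,'rest',p,.035,.003)) for f in F],p,.035,.003)
    print('rest',x.round(4),e.round(1)); rest.append(x)
print('gaps',np.linalg.norm(np.diff(rest,axis=0),axis=1))
E
```

```text
cream [ 4.447e-01 -1.695e-01 -4.000e-04] [ 0.2 -0.4  0.5  0.5 -0.3 -0.5  0.8  1.7]
yellow [ 0.5856 -0.1507  0.002 ] [ 0.4 -0.5 -0.2  0.6 -0.3  0.3  0.5 -0.2]
rust [ 5.816e-01 -2.784e-01  4.000e-04] [-0.4 -0.7  0.8  0.9 -0.8 -0.5  0.8  0.9]
maroon [ 0.448  -0.275   0.0024] [-0.7 -0.7  0.5  0.9 -1.8 -0.1  0.7  0.2]
[[0.493, 0.288, 0.014], [0.619, 0.087, 0.01], [0.577, 0.156, 0.013], [0.532, 0.227, 0.015], [0.443, -0.168, 0.069]]
rest [ 0.5842  0.1602 -0.039 ] [ 7.1  0.7  5.8 -2.8  1.3  1.7  0.4  0.3]
rest [0.5774 0.1541 0.0133] [-0.2 -0.5  0.3  0.6 -0.4 -0.1  0.4  0.2]
rest [0.5336 0.2211 0.0133] [ 0.5  0.4 -6.7 -0.3 -0.3 -0.  -0.  -0.3]
rest [0.4895 0.2875 0.013 ] [-0.5 -1.   0.9  0.9 -0.3  0.5  0.4 -0.3]
gaps [0.0531088  0.08006006 0.07966276]
```

Jar and rest heights check out (undersides about 0 and 13 mm, spacing 80 mm). Rest 1 was mis-matched in the scene view, but the row extrapolates to (0.621, 0.087), which agrees with the detector. I'll take a close check with the wrist camera.

```bash
cat >> h.py <<'E'
def best(f,n,guess,r,h,tol=15):
    g=(lambda b:(b[:2]+b[2:])/2)
    b0=box(proj(f,cyl(guess,r,h))); c=g(b0)
    if b0[0]<3 or b0[1]<3 or b0[2]>636 or b0[3]>396: return None
    bs=[mbox(d['mask']) for d in env.trace(f,n) if d['mask'].sum()>20]
    bs=[b for b in bs if np.linalg.norm(g(b)-c)<tol and np.abs((b[2:]-b[:2])-(b0[2:]-b0[:2])).max()<tol]
    return min(bs,key=lambda b:np.linalg.norm(g(b)-c)) if bs else None
JP=dict(cream=[.4447,-.1695,0],yellow=[.5856,-.1507,0],rust=[.5816,-.2784,0],maroon=[.448,-.275,0])
RP=dict(zip(JARS,[[.6213,.0874,.012],[.5774,.1541,.012],[.5336,.2211,.012],[.4895,.2875,.012]]))
E
python3 - <<'E'
from h import *
obs={k:[] for k in JARS+['r'+j for j in JARS]}
views=[([.50,-.21,.36],-180),([.55,-.18,.36],-180),([.58,.12,.36],-56.6),([.53,.20,.36],-56.6)]
for i,(p,yaw) in enumerate(views):
    env.goto(p,[180,0,yaw]); env.dwell(.3); f=env.grab_frame('wrist'); cv2.imwrite(f'pics/w{i}.png',f['image'])
    for j in JARS:
        if i<2: b=best(f,f'jar_{j}_mid',JP[j],.024,.064,40)
        else: b=best(f,'rest',RP[j],.035,.003,40)
        if b is not None: obs[('' if i<2 else 'r')+j].append((f,b))
for k,o in obs.items():
    g,r,h=(RP[k[1:]],.035,.003) if k not in JARS else (JP[k],.024,.064)
    if o:
        x,e=fit(o,g,r,h); print(k,len(o),x.round(4),e.round(1))
s=env.read_state();print(s['clock'],s['joint_positions'].round(1))
E
```

```text
cream 2 [ 0.4459 -0.1702 -0.0136] [-0.8 -1.1  0.   0.2  0.1  0.3  0.4  0.3]
yellow 2 [ 0.59   -0.1478 -0.0187] [-0.2  0.  -0.9  0.   0.4 -0.7  0.5  0.5]
rust 2 [ 0.5879 -0.2811 -0.02  ] [ 0.1 -0.3 -0.1 -0.5 -0.4 -0.   0.5  1. ]
maroon 2 [ 0.4486 -0.2775 -0.0114] [-1.1 -0.2 -0.1  0.1  0.3  0.1  0.9 -0.1]
rcream 2 [0.6196 0.0862 0.0126] [ 0.   0.  -0.1 -0.  -0.1  0.   0.1 -0. ]
ryellow 2 [0.577  0.1544 0.0077] [-0.6 -0.3  0.1 -0.   0.3  0.1  0.1  0.2]
rrust 1 [0.5342 0.221  0.011 ] [-0.2  0.2  0.2 -0.2]
rmaroon 2 [ 0.485   0.3    -0.0318] [-2.1 -3.5  2.9 20.9  2.   1.4 -2.5 -1.5]
8.375 [ 37.   12.7   6.5   0.  -83.8  -3.7]
```

The wrist views agree to within 1–6 mm in x and y. Their jar heights came out 11–20 mm too low because the baseline is only 5 cm, so I trust the static pair for z. The rests agree within 2 mm, apart from the clipped rest 4. Now I'll pick and place cream, then check it.

```bash
cat >> h.py <<'E'
JP=dict(cream=[.445,-.170,0],yellow=[.587,-.1495,0],rust=[.584,-.2795,0],maroon=[.448,-.276,0])
RP['cream']=[.6207,.0868,.012]
YP,YR,ZG,ZH=-180,-56.6,.022,.20
def pick(j,xy):
    env.gripper_to(.85); env.goto([*xy,ZH],[180,0,YP])
    env.move_straight([*xy,.09],rate=.2)
    hit=env.move_straight([*xy,ZG],rate=.08,force_limit=8)
    env.gripper_to(.3,grasp_force=20); s=env.read_state()
    print(j,'hit',hit,'tcp',s['position'].round(4),'opening mm',round(s['opening']*87,1),'ff',s['finger_force'])
    if abs(s['opening']*87-48)>5 or hit: raise SystemExit('bad grasp')
    env.move_straight([*xy,ZH],rate=.15)
def place(j,xy):
    env.goto([*xy,ZH],[180,0,YR]); s=env.read_state(); print('carried mm',round(s['opening']*87,1))
    z=ZG+.015
    env.move_straight([*xy,z+.03],rate=.15)
    env.move_straight([*xy,z+.004],rate=.06); env.dwell(.2)
    c=env.move_straight([*xy,z-.004],rate=.015,force_limit=3)
    print('contact',c,env.read_state()['position'].round(4))
    env.gripper_to(.85); env.dwell(.2)
    env.move_straight([*xy,ZH],rate=.15)
E
python3 - <<'E'
from h import *
pick('cream',JP['cream'][:2]); place('cream',RP['cream'][:2])
f=env.grab_frame('top'); cv2.imwrite('pics/top1.png',cv2.resize(f['image'][100:290,120:480],(760,400)))
g=env.grab_frame('scene'); p=RP['cream'][:2]+[.015]
o=[(q,best(q,'jar_cream_mid',p,.024,.064,30)) for q in (f,g)]; o=[a for a in o if a[1] is not None]
print(len(o),*[v.round(4) for v in fit(o,p,.024,.064)], env.read_state()['clock'])
E
```

```text
cream hit False tcp [ 0.4451 -0.17    0.0222] opening mm 47.5 ff 19.99983181245625
carried mm 47.4
contact True [0.621  0.0869 0.0371]
1 [ 0.6003  0.1136 -0.0069] [ 0.242  -0.1555 -0.2313  0.1551] 20.225
```

View pics/top1.png

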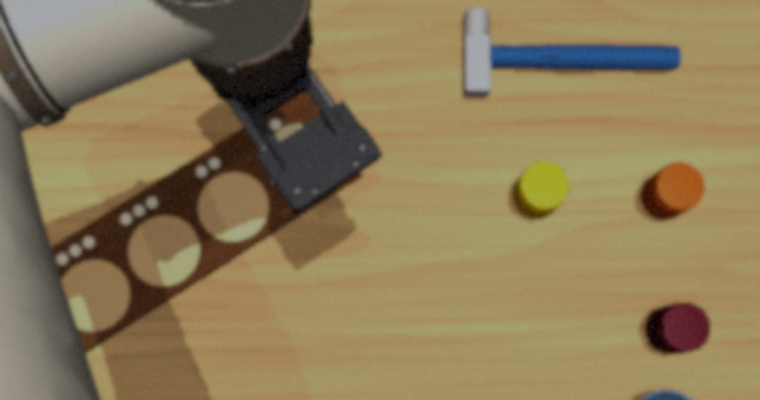

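The enlarged top view shows the gripper hiding the placed jar near (320,150). The rests and the other jars are undisturbed. Contact came at the expected height. I'll pick yellow next and photograph cream while the arm is away.

```bash
cat >> h.py <<'E'
def check(js,name=None):
    f,g=env.grab_frame('top'),env.grab_frame('scene')
    if name: cv2.imwrite(f'pics/{name}.png',np.hstack([cv2.resize(f['image'][120:290,110:310],(400,340)),cv2.resize(g['image'][100:270,320:520],(400,340))]))
    for j in js:
        p=np.r_[RP[j][:2],.015]
        o=[(q,best(q,f'jar_{j}_mid',p,.024,.064,12)) for q in (f,g)]; o=[a for a in o if a[1] is not None]
        if not o: print(j,'unseen'); continue
        x,e=fit(o,p,.024,.064); print('check',j,len(o),'off mm',((x-p)*1e3).round(1),e.round(1))
E
python3 - <<'E'
from h import *
pick('yellow',JP['yellow'][:2]); check(['cream'],'c1'); print(env.read_state()['clock'])
E
```

```text
yellow hit False tcp [ 0.5871 -0.1494  0.0222] opening mm 47.2 ff 19.999733227305114
check cream 1 off mm [-17.1  20.3 -18.5] [-0.3  0.2  0.3 -0.2]
25.8167
```

View pics/c1.png

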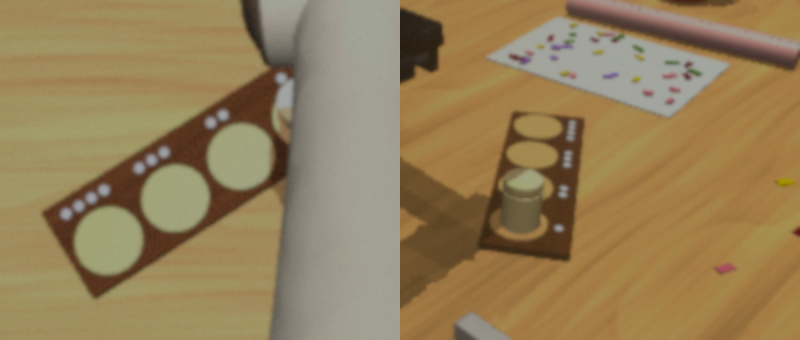

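On the right, the cream jar stands upright on the one-dot rest (jar centre column about 522, rest about 519). On the left it is hidden by the arm. A single view can't separate depth from position, so I'll fix the height in the check and carry on.

```bash
sed -i 's/x,e=fit(o,p,.024,.064); print(.check./fz=least_squares(lambda a: np.concatenate([box(proj(q,cyl(np.r_[a,.015],.024,.064)))-(b-.5) for q,b in o]),p[:2]); x=np.r_[fz.x,.015]; e=fz.fun; print("check"/' h.py
python3 - <<'E'
from h import *
place('yellow',RP['yellow'][:2])
pick('rust',JP['rust'][:2]); check(['cream','yellow'])
place('rust',RP['rust'][:2])
print(env.read_state()['clock'])
E
```

```text
carried mm 47.5
contact True [0.5776 0.1542 0.0371]
rust hit False tcp [ 0.5841 -0.2794  0.0222] opening mm 47.9 ff 19.999751541763544
check cream 2 off mm [ 0.6 -1.1  0. ] [-0.7 -0.2  0.7  0.7 -0.1 -0.1  0.4  0.7]
check yellow 2 off mm [-1.3 -0.4  0. ] [-1.6  0.6 -0.8  2.4 -0.4 -1.1  0.8  9.4]
carried mm 47.5
contact True [0.5338 0.2213 0.0371]
43.625
```

Run:
```python
from h import *
pick('maroon',JP['maroon'][:2]); place('maroon',RP['maroon'][:2])
env.goto([.45,-.35,.3],[180,0,-180]); env.dwell(.5)
check(JARS,'c2')
f=env.grab_frame('top'); print('bowl/hammer',[np.round(env.search_frame(f,t)[0]['xyz'],3).tolist() for t in ('bowl','hammer')])
print(env.read_state()['clock'])
```

```text
maroon hit False tcp [ 0.448  -0.276   0.0222] opening mm 47.5 ff 19.99980834312737
carried mm 47.7
contact True [0.4897 0.2877 0.0371]
check cream 2 off mm [ 1.1 -1.5  0. ] [-1.5 -0.4  0.9  0.4 -0.   0.1 -0.5  0.8]
check yellow 2 off mm [-0.3  0.5  0. ] [-2.1  1.1 -0.2  2.   0.2 -0.1  0.3  8.4]
check rust 1 off mm [ 1.7 -2.3  0. ] [-0.6 -0.4  0.6  0.4]
check maroon 1 off mm [-0.3 -1.5  0. ] [-0.4 -0.4  0.4  0.4]
bowl/hammer [[0.354, -0.266, 0.015], [0.724, -0.153, 0.025]]
59.1833
```

View pics/c2.png

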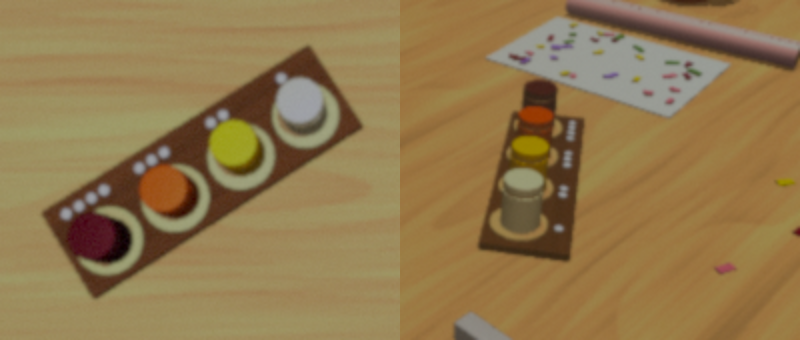

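All four jars stand upright on their rests in the right order. In the left half they are at cream (300,102), yellow (236,143), rust (166,190) and maroon (98,237); the outward lean is perspective. Measured offsets are under 3 mm, and the bowl and hammer have not moved. Handing in.

```bash
python3 -c "
from workcell import env
print(env.close_job())"
```

```text
the job is handed in; nothing more can be done
None
```

The four jars stand on their rests in shade order (cream on one dot, yellow on two, rust on three, maroon on four), each measured within about 3 mm of centre with the bowl and hammer unmoved, and the job was handed in at about 59 s; no verdict was returned.

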